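Dispense one jar cap and stage it

ROBOT

A 7-joint arm with a two-finger parallel gripper is mounted at the origin on the work surface. World frame = base frame: x ahead of the robot, y to its left, z up, the work surface at z = 0. Lengths are in m, angles in rad, forces in N, time in s.
With the tool pointing down it reaches from about 0.4 to 0.85 m from the base axis. Payload 4.5 kg.
Tool frame: the origin (TCP) lies midway between the tips of the shut fingers; the grasp point (between the pads) lies 19 mm behind it; z points along the fingers, y is the line along which they close (so a half turn about z gives the same grasp; the last joint's range is limited). The gripper opens to 88 mm and grips with 3 to 60 N. Pads are 18 mm wide; open, the fingers measure 123 mm over their backs; the gripper's body (75 mm by 187 mm) begins 45 mm behind the grasp point.
Start: joints at [1.324, 0.689, -0.195, 1.565, 0.157, 0.902, -0.215], TCP at [0.173, -0.601, 0.239] pointing down, gripper open.
Joint ranges: [-3.01, 3.01], [-0.46, 2.08], [-1.47, 1.51], [0.13, 2.56], [-1, 4.14], [0.04, 2.09], [-2.66, 2.66]. Speed limits (rad/s): [2.57, 2.57, 3.14, 3.14, 3.14, 3.14, 3.14].

INTERFACE

Orientations are given as a unit quaternion [x, y, z, w].
In Python, from plant import r gives the robot as it stands.
- The arm moves only by the tool carry_out, never from a script. Its argument "plan" is a list of rows, each an object with "rot": the turn, a rotation vector about the tool's x, y, z in rad, a list of three; "xyz": the shift along the tool's x, y, z in m, a list of three; "grip": the closure in counts, from 0 (fully open) to 255 (shut). In form: [{"rot": [wx, wy, wz], "xyz": [dx, dy, dz], "grip": grip}, ...]. A call has 1 to 8 rows; each row is the pose to reach, as a shift and turn from the pose commanded when the call began, along the tool's axes at that moment; what a row does not reach only later rows make up. A row lasts 1/12 s, in which the tool goes at most 41.7 mm and 7.16 degrees, less where a joint would pass 70% of its speed; a pose out of reach is approached as far as the arm can. A call with a gripper value outside its range is refused whole. The fingers move at their own pace and stop on an object; "squeeze" is the grip in N (left out, the last holds). Time passes only in rows, so rows that repeat a pose let the fingers close. It gives the time, the measured TCP pose, the force, the opening and the grip force at its end, in the units of the state.
- r.get_state(): the state, without advancing time (a new reading comes with each control period).
- r.snapshot(name): name is "scene" or "side" or "wrist"; returns the picture (400x640x3 uint8, red, green, blue); there is no depth.
- r.camera_params(name): a dict with "fx", "fy", "cx", "cy" (pixels), "position" and "attitude" of the camera in the world; the wrist camera has in their place "hand_eye" (4x4, takes a point from camera to tool coordinates, whose origin is the TCP and whose axes are the flange's). Camera axes: x right, y down, z forward; pixel columns grow to the right and rows downward; lengths in m; the calibration is good to about 2 mm. A picture is of the moment at which its call begins: read the wrist's pose just before it. camera_params takes no time and is no camera call.
- r.finish_job(): hands the job in; it is judged then, once.
The state is a dict: "clock": time; "q": joint angles; "qd": joint speeds; "joint_torque": joint torques, N m; "tool_pos": TCP position; "eef_rot": TCP orientation; "contact_force": force on the tool from outside, world axes, zero at the start; "moment": the same for the moment, N m; "opening": opening from 0.0 (shut) to 1.0 (fully open); "finger_force": force on a finger pad.
Only numpy, scipy, OpenCV 4.12 (cv2) and the standard library are available. Lean on these libraries where they do the work, as an engineer would, in place of code of your own. Each camera call takes 0.05 s, during which the arm holds its last target. There are 200 camera calls.

TASK

Press the cap dispenser's plunger all the way down once and let it come back up, so that one cap is ejected onto the steel plate. Then push that cap sideways along the plate so that it rests wholly on the round rubber pad of the pick-up station, and back away. Do not lift the cap, do not press the plunger again, and leave the caps in the magazine, the jar, the bottle and the mouse as they are.

Things in the scene. Friction and masses are not known exactly. Their poses are not given: they have to be found in the camera images.
- dispenser: Cap dispenser, fixed. Its steel base plate is 225 (x) by 340 mm (y), 5 mm thick, from x = -105 to +120 mm, top at z = 5 mm. Origin: on the bench under the axis of the magazine; -x points out of the outlet, z up. Behind the magazine (x = 27 to 105 mm, y = -31 to 31 mm, top at z = 48 mm) is a cream housing with the plunger.
- magazine (a point): Point on the magazine's axis, on the top of the steel plate, under the pile of four caps. Axes as the dispenser's. The clear square magazine is 46 by 46 mm outside, its open top 55 mm above the plate; at its foot in front (-x) is an outlet 17 mm high.
- mouth (a point): Point on the plate's top, 46 mm in front of the magazine's axis, about where the middle of the ejected cap comes to lie (it may slide up to some 20 mm further out if the plunger is pressed fast).
- plunger_top (a point): Centre of the top face of the plunger's round black knob (diameter 32 mm), 75 mm behind the magazine's axis, 95 mm above the bench when up. It moves with the plunger.
- plunger (a joint): How far the plunger is pressed, m: 0 up, 0.025 fully down at its stop. A spring resists with 2 N at the top, 5 N at the bottom (a few N more when fast) and brings it back up by itself. A pusher moves 1.84 times as far and ejects the lowest cap; only a full stroke brings it fully out. Once the plunger is up again, the pile drops: another stroke would eject the next cap.
- cap1: Lowest cap in the pile, the one to be ejected: a white plastic jar cap, a disc of diameter 36 mm and height 12 mm, about 20 g, loose. Origin: centre of its underside; z up.
- cap2: Second cap from below, same as cap1; it stays in the magazine.
- cap3: Third cap from below, same; stays in the magazine.
- cap4: Top cap of the pile, same; stays in the magazine.
- station: Pick-up station, fixed on the plate, 100 to 130 mm left or right of the mouth (the jar is on the other side): a flat round dark rubber pad, diameter 64 mm, level with the plate, between two aluminium rails 70 mm long, 6 mm high, 70 mm clear between them. Origin: pad centre, on the plate's top. Rails run along its y axis (parallel to the dispenser's y); both ends of the lane are open.
- jar: Bystander: small white lidded sample jar, diameter 48 mm, 58 mm tall, loose on the plate. Origin: centre of its underside.
- reagent: Bystander: amber bottle, diameter 56 mm, 130 mm tall, loose on the bench to the left. Origin: centre of its underside.
- mouse: Bystander: black computer mouse, 100 by 58 by 26 mm, loose on the bench to the right. Origin: centre of its underside.

How it is judged:
On the way, in this order (a step that is already met when the one before it is completed fails the run):
1. the plunger is pressed fully down and the lowest cap comes out of the outlet (value of joint plunger above 0.022 m and x of cap1 in the frame of dispenser below -0.037 m and horizontal distance between cap1 and mouth below 0.045 m), for 0.05 s.
2. the plunger is let back up with the cap lying before the outlet (value of joint plunger below 0.004 m and horizontal distance between cap1 and mouth below 0.045 m), for 0.1 s.
At the end, for the whole second after the job is handed in: The ejected cap lies flat and still on the station's round pad, its middle within 14 mm of the pad's (so that it is wholly on the pad); the plunger is up; the other three caps are in the magazine; jar, bottle and mouse are within 12 mm of where they were (horizontal distance between cap1 and station below 0.014 m and z of cap1 in the frame of dispenser below 0.008 m and angle between cap1's own z axis and vertical below 0.1 rad and linear speed of cap1 below 0.01 m/s and value of joint plunger below 0.004 m and horizontal distance between each of cap2, cap3, cap4 and magazine below 0.01 m and distance of each of jar, reagent, mouse from where it was at the start of the episode below 0.012 m); the robot touches nothing.
It fails at once if the ejected cap is lifted or tipped up (z of cap1 in the frame of dispenser above 0.012 m or (horizontal distance between cap1 and magazine above 0.045 m and angle between cap1's own z axis and vertical above 0.5 rad)).
It fails at once if another cap leaves the magazine (horizontal distance between any of cap2, cap3, cap4 and magazine above 0.014 m or z of cap4 in the frame of dispenser above 0.053 m).
It fails at once if the plunger is pressed again after the cap has been pushed aside (value of joint plunger above 0.01 m and horizontal distance between cap1 and mouth above 0.055 m).
It fails at once if a bystander is moved (distance of any of jar, reagent, mouse from where it was at the start of the episode above 0.03 m).
It also fails if it takes over 43 s, if anything falls off the work surface, if the arm or the gripper's body presses on something with over 40 N, if the wrist force passes 120 N, or if a joint passes its speed limit or range.

## Working session

There is one attempt and no reset: what is moved stays moved. The work goes in short steps, Python scripts to look and compute and a tool call to move; the robot and the scene stay as the last step left them, time stands still between calls to the robot, and variables do not carry over. Pictures are saved under pics/ and viewed, at most 10 in all, crops included, and the job is handed in when it is done.

Besides the shell and the picture viewer there is one more tool, called after ">>>" by a JSON object that holds its "method" and its "body", one argument or row to a line. carry_out: Moves the arm, as the interface text tells. Its arguments: {"type":"object","properties":{"plan":{"type":"array"},"squeeze":{"type":"number"}},"required":["plan"]}

```bash
mkdir -p pics
cat > h.py <<'E'
from plant import r
import numpy as np, cv2
from scipy.spatial.transform import Rotation as R
def save(n,f): cv2.imwrite('pics/'+f,cv2.cvtColor(r.snapshot(n),cv2.COLOR_RGB2BGR))
E
python3 - <<'E'
from h import *
for n in('scene','side'):
    save(n,n+'1.png'); print(r.camera_params(n))
print(r.camera_params('wrist')); s=r.get_state(); print(s['clock'],s['tool_pos'],s['eef_rot'],s['contact_force'])
E
```

```text
{'fx': 448.01278799558804, 'fy': 448.01278799558804, 'cx': 319.0132374372638, 'cy': 193.14624413824376, 'position': array([1.39992425, 0.68131768, 1.11295446]), 'attitude': array([ 0.37379151,  0.83885216, -0.35833683, -0.16793353])}
{'fx': 472.1398113862234, 'fy': 472.1398113862234, 'cx': 317.556332354285, 'cy': 205.44553173959432, 'position': array([0.15302525, 0.6811671 , 1.08381013]), 'attitude': array([-0.24899916,  0.90750075, -0.32666644,  0.08792523])}
{'fx': 306.3337120479742, 'fy': 306.3337120479742, 'cx': 318.5830760137989, 'cy': 196.82843154813048, 'hand_eye': array([[ 8.08510574e-04, -9.49986147e-01, -3.12290998e-01,
         8.21844619e-02],
       [ 9.99999669e-01,  7.96649419e-04,  1.65564796e-04,
        -5.88005250e-04],
       [ 9.15021802e-05, -3.12291029e-01,  9.49986476e-01,
        -1.45504514e-01],
       [ 0.00000000e+00,  0.00000000e+00,  0.00000000e+00,
         1.00000000e+00]])}
0.1 [ 0.17299075 -0.59999858  0.23799715] [ 9.90156151e-01  1.39964683e-01 -1.86449344e-04 -8.05522025e-04] [ 0.10791399 -0.24911329 -0.96331982]
```

View pics/scene1.png

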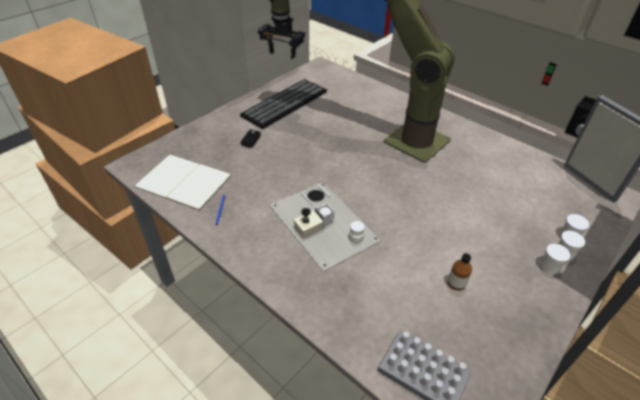

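View pics/side1.png

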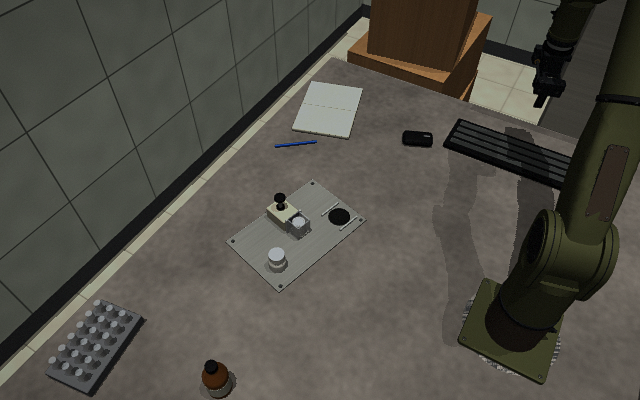

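Both views show the plate with the dispenser: knob at about (280,198) in side, magazine (298,222), pad (339,216) on the robot's right, jar (277,258). I'll enlarge both.

Run:
```python
from h import *
a=cv2.imread('pics/side1.png')[170:300,220:380]; b=cv2.imread('pics/scene1.png')[175:275,260:390]
a=cv2.resize(a,None,fx=5,fy=5,interpolation=3)[:600]
b=cv2.resize(b,None,fx=6,fy=6,interpolation=3)
cv2.imwrite('pics/a.png',a[:600]);cv2.imwrite('pics/b.png',b)
```

```text
(no output)
```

View pics/a.png

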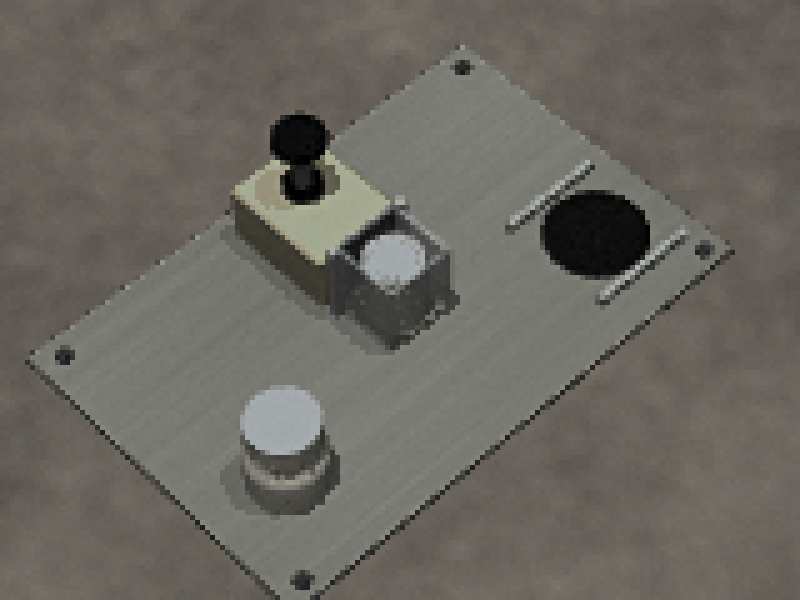

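View pics/b.png

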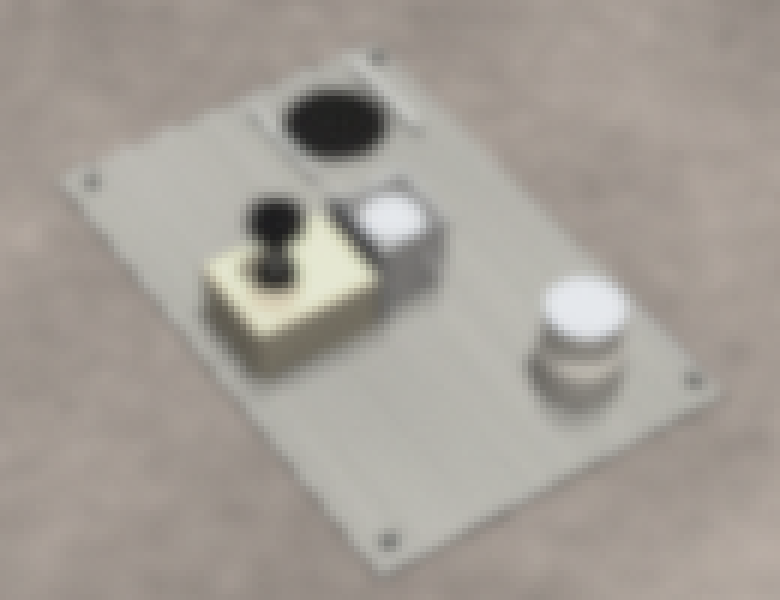

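Side crop: plate corners (462,46), (733,252), (28,358), (290,605), pad (596,233), knob top (300,133). Scene crop: corners (65,180), (380,575), (722,395), pad (335,124), knob (276,212). Pad is on the right (-y) side.

Run:
```python
from h import *
from scipy.optimize import least_squares
C=[[.12,-.17,.005],[-.105,-.17,.005],[.12,.17,.005],[-.105,.17,.005]]
obs=[('side',5,220,170,[(462,46,0),(733,252,1),(28,358,2),(288,607,3),(596,233,'pad'),(299,133,'knob'),(283,420,'jar'),(393,262,'cap4')]),
('scene',6,260,175,[(65,180,0),(380,577,2),(722,395,3),(335,124,'pad'),(276,214,'knob'),(586,307,'jar'),(392,216,'cap4')])]
O=[]
for n,s,ox,oy,l in obs:
    p=r.camera_params(n)
    for U,V,k in l: O.append((p,(U+.5)/s-.5+ox,(V+.5)/s-.5+oy,k))
def pt(v,k):
    x,y,a,px,py,jx,jy=v; c,s=np.cos(a),np.sin(a)
    L=C[k] if isinstance(k,int) else {'pad':[px,py,.005],'knob':[.075,0,.094],'jar':[jx,jy,.063],'cap4':[0,0,.053]}[k]
    return np.array([x+c*L[0]-s*L[1],y+s*L[0]+c*L[1],L[2]])
def f(v):
    e=[]
    for p,u,w,k in O:
        q=R.from_quat(p['attitude']).inv().apply(pt(v,k)-p['position'])
        e+=[p['fx']*q[0]/q[2]+p['cx']-u,p['fy']*q[1]/q[2]+p['cy']-w]
    return np.array(e)
best=min((least_squares(f,[.6,0,a,-.05,-.11,-.05,.1],loss='soft_l1') for a in(-.7,0,.7)),key=lambda b:b.cost)
print(best.x.round(4)); print(f(best.x).reshape(-1,2).round(1).tolist())
for k in('pad','knob','jar'): print(k,pt(best.x,k).round(4))
```

```text
[ 0.6019  0.0211 -0.2697 -0.0402 -0.1219 -0.0447  0.1173]
[[1.0, -0.7], [0.4, -0.7], [-0.4, -1.3], [0.3, 0.5], [0.1, -0.5], [0.1, -0.2], [0.1, -0.6], [0.0, -1.4], [-0.5, -0.2], [0.3, 0.4], [1.3, 0.6], [0.4, 0.4], [0.6, 0.9], [0.6, 0.3], [0.7, 0.6]]
pad [ 0.5307 -0.0857  0.005 ]
knob [0.6742 0.0011 0.094 ]
jar [0.5901 0.146  0.063 ]
```

>>> {"method": "carry_out", "body": {
  "plan": [
    {"rot": [0,0,-0.12],"xyz": [0.04,-0.02,0],"grip": 255},
    {"rot": [0,0,-1.02],"xyz": [0.648,-0.439,0],"grip": 255},
    {"rot": [0,0,-1.02],"xyz": [0.648,-0.439,0],"grip": 255},
    {"rot": [0,0,-1.02],"xyz": [0.648,-0.439,0],"grip": 255},
    {"rot": [0,0,-1.02],"xyz": [0.648,-0.439,0],"grip": 255},
    {"rot": [0,0,-1.02],"xyz": [0.648,-0.439,0],"grip": 255},
    {"rot": [0,0,-1.02],"xyz": [0.648,-0.439,0],"grip": 255},
    {"rot": [0,0,-1.02],"xyz": [0.648,-0.439,0],"grip": 255}
  ]
}}

```text
clock: 0.77
tool_pos: [0.3895, -0.3451, 0.2386]
eef_rot: [0.802, 0.598, -0.0, -0.0]
contact_force: [1.0, -0.3, -0.1]
opening: 0.419
finger_force: 0.0
```

```bash
cat >> h.py <<'E'
PHI=1.301
def go(x,y,z,phi=PHI):
    s=r.get_state(); A=R.from_quat(s['eef_rot'])
    c,n=np.cos(phi),np.sin(phi); T=R.from_matrix(np.array([[c,n,0],[n,-c,0],[0,0,-1]]).T)
    d=A.inv().apply(np.array([x,y,z])-s['tool_pos']); w=(A.inv()*T).as_rotvec()
    print('t',round(s['clock'],2),'pos',np.round(s['tool_pos'],4),'F',np.round(s['contact_force'],1),'open',round(s['opening'],3)); print('xyz',d.round(4),'rot',w.round(3))
def D(x,y): # dispenser -> world
    c,n=np.cos(-.2697),np.sin(-.2697); return .6019+c*x-n*y,.0211+n*x+c*y
E
python3 -c "
from h import *
go(.674,.001,.16)"
```

```text
t 0.77 pos [ 0.3895 -0.3451  0.2386] F [ 1.  -0.3 -0.1] open 0.419
xyz [0.4129 0.1741 0.0785] rot [-0.     0.    -0.019]
```

>>> {"method": "carry_out", "body": {
  "plan": [
    {"rot": [0,0,-0.019],"xyz": [0.413,0.174,0],"grip": 255},
    {"rot": [0,0,-0.019],"xyz": [0.413,0.174,0],"grip": 255},
    {"rot": [0,0,-0.019],"xyz": [0.413,0.174,0],"grip": 255},
    {"rot": [0,0,-0.019],"xyz": [0.413,0.174,0.02],"grip": 255},
    {"rot": [0,0,-0.019],"xyz": [0.413,0.174,0.05],"grip": 255},
    {"rot": [0,0,-0.019],"xyz": [0.413,0.174,0.078],"grip": 255},
    {"rot": [0,0,-0.019],"xyz": [0.413,0.174,0.078],"grip": 255},
    {"rot": [0,0,-0.019],"xyz": [0.413,0.174,0.078],"grip": 255}
  ]
}}

```text
clock: 1.43
tool_pos: [0.5993, -0.0931, 0.1942]
eef_rot: [0.798, 0.603, -0.0, -0.0]
contact_force: [0.5, -0.8, 0.4]
opening: 0.007
finger_force: 0.0
```

```bash
python3 -c "
from h import *
go(.674,.001,.14)"
```

```text
t 1.43 pos [ 0.5993 -0.0931  0.1942] F [ 0.5 -0.8  0.4] open 0.007
xyz [0.1109 0.0463 0.0541] rot [-0.     0.001 -0.006]
```

>>> {"method": "carry_out", "body": {
  "plan": [
    {"rot": [0,0,0],"xyz": [0.111,0.046,0.03],"grip": 255},
    {"rot": [0,0,0],"xyz": [0.111,0.046,0.03],"grip": 255},
    {"rot": [0,0,0],"xyz": [0.111,0.046,0.054],"grip": 255},
    {"rot": [0,0,0],"xyz": [0.111,0.046,0.054],"grip": 255},
    {"rot": [0,0,0],"xyz": [0.111,0.046,0.054],"grip": 255},
    {"rot": [0,0,0],"xyz": [0.111,0.046,0.054],"grip": 255}
  ]
}}

```text
clock: 1.93
tool_pos: [0.6721, -0.0014, 0.1401]
eef_rot: [0.798, 0.603, -0.001, -0.0]
contact_force: [-0.3, 0.2, -0.1]
opening: 0.004
finger_force: 0.0
```

```bash
python3 -c "
from h import *
go(.674,.001,.14); save('wrist','w1.png')
s=r.get_state();A=R.from_quat(s['eef_rot']);p=r.camera_params('wrist');H=p['hand_eye']
for n,P in dict(knob=(.6742,.0011,.095),tip=s['tool_pos'],pad=(.5307,-.0857,.005),mag=(.6019,.0211,.06)).items():
    t=A.inv().apply(np.array(P)-s['tool_pos']); c=H[:3,:3].T@(t-H[:3,3]); print(n,(p['fx']*c[0]/c[2]+p['cx']).round(),(p['fy']*c[1]/c[2]+p['cy']).round())
"
```

```text
t 1.93 pos [ 0.6721 -0.0014  0.1401] F [-0.3  0.2 -0.1] open 0.004
xyz [0.0028 0.0012 0.0001] rot [-0.002  0.002 -0.006]
knob 319.0 218.0
tip 318.0 258.0
pad 213.0 292.0
mag 223.0 202.0
```

View pics/w1.png

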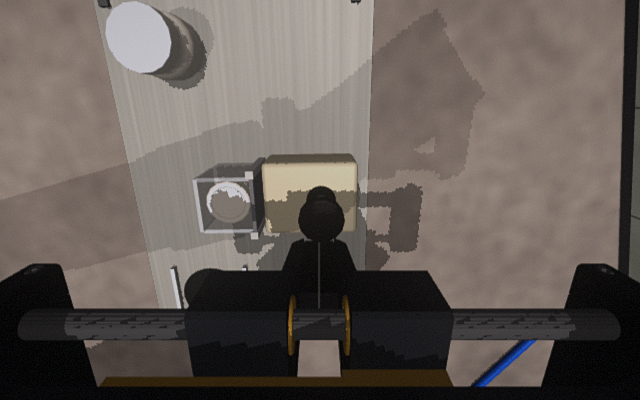

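Wrist view: knob centred at about (321,218) against predicted (319,218); the pose is good. Pressing.

>>> {"method": "carry_out", "body": {
  "plan": [
    {"rot": [0,0,0],"xyz": [0.003,0.001,0.02],"grip": 255},
    {"rot": [0,0,0],"xyz": [0.003,0.001,0.036],"grip": 255},
    {"rot": [0,0,0],"xyz": [0.003,0.001,0.042],"grip": 255},
    {"rot": [0,0,0],"xyz": [0.003,0.001,0.05],"grip": 255},
    {"rot": [0,0,0],"xyz": [0.003,0.001,0.057],"grip": 255},
    {"rot": [0,0,0],"xyz": [0.003,0.001,0.064],"grip": 255},
    {"rot": [0,0,0],"xyz": [0.003,0.001,0.069],"grip": 255},
    {"rot": [0,0,0],"xyz": [0.003,0.001,0.069],"grip": 255}
  ]
}}

```text
clock: 2.65
tool_pos: [0.6747, -0.0003, 0.0723]
eef_rot: [0.798, 0.602, -0.001, 0.001]
contact_force: [-1.9, -1.9, 3.4]
opening: 0.005
finger_force: 2.1
```

>>> {"method": "carry_out", "body": {
  "plan": [
    {"rot": [0,0,0],"xyz": [0,0,0.001],"grip": 255},
    {"rot": [0,0,0],"xyz": [0,0,0.002],"grip": 255},
    {"rot": [0,0,0],"xyz": [0,0,0.003],"grip": 255},
    {"rot": [0,0,0],"xyz": [0,0,0.003],"grip": 255}
  ]
}}

```text
clock: 2.98
tool_pos: [0.6753, 0.0006, 0.0705]
eef_rot: [0.798, 0.603, -0.0, 0.001]
contact_force: [-2.1, -3.2, 9.0]
opening: -0.002
finger_force: 4.2
```

At the stop (9 N). Now release.

>>> {"method": "carry_out", "body": {
  "plan": [
    {"rot": [0,0,0],"xyz": [0,0,0],"grip": 255},
    {"rot": [0,0,0],"xyz": [0,0,-0.008],"grip": 255},
    {"rot": [0,0,0],"xyz": [0,0,-0.018],"grip": 255},
    {"rot": [0,0,0],"xyz": [0,0,-0.03],"grip": 255},
    {"rot": [0,0,0],"xyz": [0,0,-0.05],"grip": 255},
    {"rot": [0,0,0],"xyz": [0,0,-0.085],"grip": 255},
    {"rot": [0,0,0],"xyz": [0,0,-0.085],"grip": 255},
    {"rot": [0,0,0],"xyz": [0,0,-0.085],"grip": 255}
  ]
}}

```text
clock: 3.65
tool_pos: [0.6769, 0.0033, 0.1574]
eef_rot: [0.798, 0.603, 0.003, 0.001]
contact_force: [-0.2, -0.6, -0.1]
opening: 0.001
finger_force: 0.0
```

Run:
```python
from h import *
save('wrist','w2.png'); go(*D(-.05,.075),.15)
a=cv2.imread('pics/w2.png')[100:330,100:400]; save('side','side2.png')
b=cv2.imread('pics/side2.png')[175:265,250:370]
b=cv2.resize(b,(800,600),interpolation=3);cv2.imwrite('pics/s2c.png',b)
```

```text
t 3.7 pos [0.6755 0.0028 0.1555] F [-0.1 -0.6 -0.5] open 0.009
xyz [ 0.0723 -0.1263  0.0054] rot [ 0.002 -0.001 -0.006]
```

View pics/s2c.png

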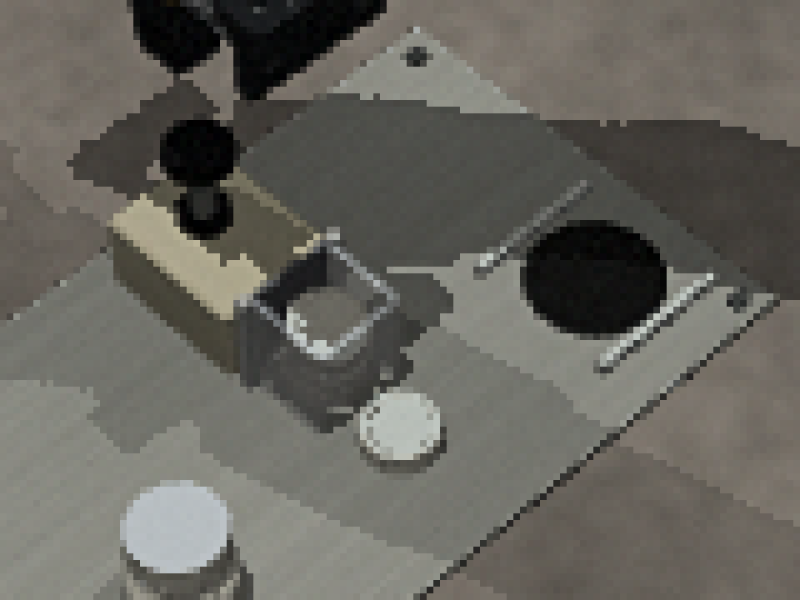

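View pics/w2.png

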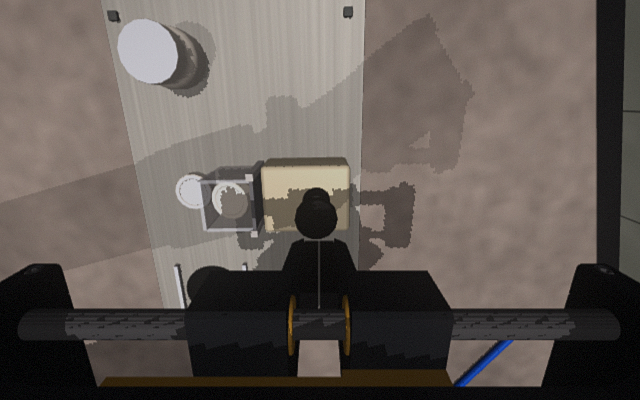

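Cap is out: in the side crop its top centre is at (401,427), pad centre at (597,278), plunger up, three caps left in the magazine.

Run:
```python
from h import *
p=r.camera_params('side')
def px(U,V,z):
    s=20/3;u=(U+.5)/s-.5+250;v=(V+.5)/s-.5+175
    d=R.from_quat(p['attitude']).apply([(u-p['cx'])/p['fx'],(v-p['cy'])/p['fy'],1]);o=p['position'];w=o+d*(z-o[2])/d[2]
    c,n=np.cos(-.2697),np.sin(-.2697);e=w-[.6019,.0211,0];print(w.round(4),'disp',round(c*e[0]+n*e[1],4),round(-n*e[0]+c*e[1],4))
px(401,427,.017);px(597,278,.005)
go(*D(-.05,.055),.15)
```

```text
[0.5568 0.0351 0.017 ] disp -0.0472 0.0015
[ 0.5292 -0.084   0.005 ] disp -0.0421 -0.1207
t 3.75 pos [0.6747 0.0025 0.1543] F [-0.5 -0.1  0.5] open 0.005
xyz [ 0.0528 -0.1254  0.0043] rot [ 0.    -0.    -0.006]
```

>>> {"method": "carry_out", "body": {
  "plan": [
    {"rot": [0,0,0],"xyz": [0.053,-0.125,0],"grip": 220},
    {"rot": [0,0,0],"xyz": [0.053,-0.125,0],"grip": 220},
    {"rot": [0,0,0],"xyz": [0.053,-0.125,0],"grip": 220},
    {"rot": [0,0,0],"xyz": [0.053,-0.125,0],"grip": 220},
    {"rot": [0,0,0],"xyz": [0.053,-0.125,0.03],"grip": 220},
    {"rot": [0,0,0],"xyz": [0.053,-0.125,0.06],"grip": 220},
    {"rot": [0,0,0],"xyz": [0.053,-0.125,0.08],"grip": 220},
    {"rot": [0,0,0],"xyz": [0.053,-0.125,0.08],"grip": 220}
  ]
}}

```text
clock: 4.42
tool_pos: [0.5656, 0.0864, 0.0696]
eef_rot: [0.797, 0.603, -0.004, -0.002]
contact_force: [-0.1, -0.4, 0.3]
opening: 0.135
finger_force: 0.0
```

Run:
```python
from h import *
save('wrist','w3.png'); go(*D(-.05,.055),.010)
```

```text
t 4.47 pos [0.567  0.0867 0.0716] F [-0.1 -0.1  0.8] open 0.134
xyz [0.0012 0.0014 0.0616] rot [-0.005  0.003 -0.006]
```

View pics/w3.png

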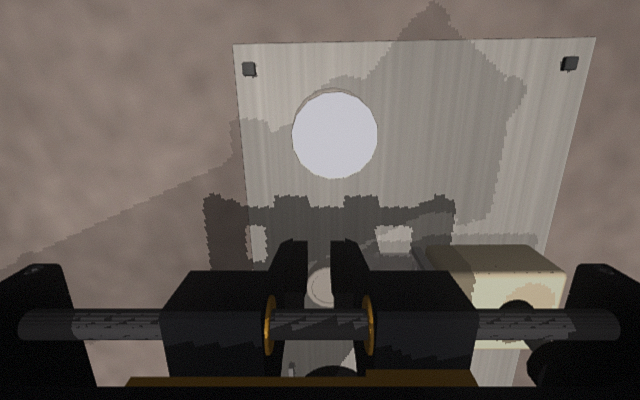

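Wrist view: the gap between the fingers (centre u≈319) is in line with the cap (≈322,287); jar is clear behind. Lowering.

>>> {"method": "carry_out", "body": {
  "plan": [
    {"rot": [0,0,-0.006],"xyz": [0.001,0.001,0.025],"grip": 220},
    {"rot": [0,0,-0.006],"xyz": [0.001,0.001,0.045],"grip": 220},
    {"rot": [0,0,-0.006],"xyz": [0.001,0.001,0.055],"grip": 220},
    {"rot": [0,0,-0.006],"xyz": [0.001,0.001,0.061],"grip": 220},
    {"rot": [0,0,-0.006],"xyz": [0.001,0.001,0.061],"grip": 220},
    {"rot": [0,0,-0.006],"xyz": [0.001,0.001,0.061],"grip": 220}
  ]
}}

```text
clock: 4.97
tool_pos: [0.5708, 0.088, 0.0138]
eef_rot: [0.796, 0.605, 0.001, 0.0]
contact_force: [0.7, 0.3, -0.2]
opening: 0.136
finger_force: 0.0
```

Run:
```python
from h import *
go(*D(-.049,-.03),.010);go(*D(-.041,-.0955),.010)
```

```text
t 4.97 pos [0.5708 0.088  0.0138] F [ 0.7  0.3 -0.2] open 0.136
xyz [-0.0862 -0.0012  0.0037] rot [ 0.001 -0.001 -0.   ]
t 4.97 pos [0.5708 0.088  0.0138] F [ 0.7  0.3 -0.2] open 0.136
xyz [-0.1517  0.0068  0.0037] rot [ 0.001 -0.001 -0.   ]
```

>>> {"method": "carry_out", "body": {
  "plan": [
    {"rot": [0,0,0],"xyz": [-0.006,-0.001,0.002],"grip": 220},
    {"rot": [0,0,0],"xyz": [-0.012,-0.001,0.002],"grip": 220},
    {"rot": [0,0,0],"xyz": [-0.018,-0.001,0.002],"grip": 220},
    {"rot": [0,0,0],"xyz": [-0.025,-0.001,0.002],"grip": 220},
    {"rot": [0,0,0],"xyz": [-0.032,-0.001,0.002],"grip": 220},
    {"rot": [0,0,0],"xyz": [-0.04,-0.001,0.002],"grip": 220},
    {"rot": [0,0,0],"xyz": [-0.048,-0.001,0.002],"grip": 220},
    {"rot": [0,0,0],"xyz": [-0.056,-0.001,0.002],"grip": 220}
  ]
}}

```text
clock: 5.63
tool_pos: [0.5541, 0.0332, 0.011]
eef_rot: [0.796, 0.605, -0.0, 0.0]
contact_force: [0.1, 0.2, 0.1]
opening: 0.135
finger_force: 0.1
```

Run:
```python
from h import *
go(*D(-.049,-.03),.010);go(*D(-.041,-.0955),.010)
```

```text
t 5.63 pos [0.5541 0.0332 0.011 ] F [0.1 0.2 0.1] open 0.135
xyz [-0.0289  0.0003  0.001 ] rot [ 0.     0.    -0.001]
t 5.63 pos [0.5541 0.0332 0.011 ] F [0.1 0.2 0.1] open 0.135
xyz [-0.0944  0.0083  0.001 ] rot [ 0.     0.    -0.001]
```

>>> {"method": "carry_out", "body": {
  "plan": [
    {"rot": [0,0,0],"xyz": [-0.006,0,0],"grip": 220},
    {"rot": [0,0,0],"xyz": [-0.013,0,0],"grip": 220},
    {"rot": [0,0,0],"xyz": [-0.02,0.001,0],"grip": 220},
    {"rot": [0,0,0],"xyz": [-0.028,0.002,0],"grip": 220},
    {"rot": [0,0,0],"xyz": [-0.036,0.003,0],"grip": 220},
    {"rot": [0,0,0],"xyz": [-0.044,0.004,0],"grip": 220},
    {"rot": [0,0,0],"xyz": [-0.05,0.005,0],"grip": 220},
    {"rot": [0,0,0],"xyz": [-0.055,0.006,0],"grip": 220}
  ]
}}

```text
clock: 6.3
tool_pos: [0.5453, -0.0215, 0.011]
eef_rot: [0.796, 0.605, -0.0, 0.0]
contact_force: [-0.3, -0.8, -0.0]
opening: 0.14
finger_force: 0.1
```

Run:
```python
from h import *
go(*D(-.041,-.0955),.010)
save('side','side4.png')
b=cv2.imread('pics/side4.png')[175:265,250:370]
cv2.imwrite('pics/s4c.png',cv2.resize(b,(800,600),interpolation=3))
```

```text
t 6.3 pos [ 0.5453 -0.0215  0.011 ] F [-0.3 -0.8 -0. ] open 0.14
xyz [-0.0393  0.0023  0.001 ] rot [-0.     0.    -0.001]
```

View pics/s4c.png

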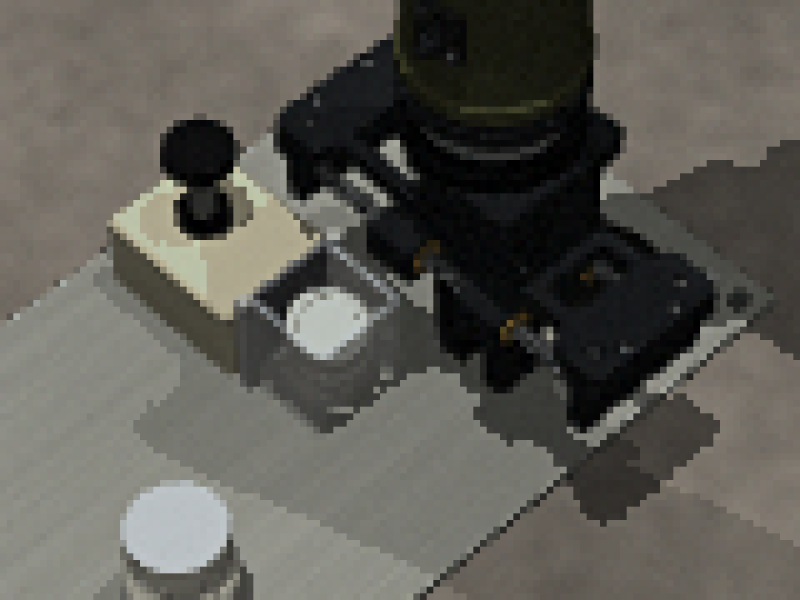

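The cap is hidden in front of the gripper, the magazine and the plunger are untouched. Last leg, slower at the end.

>>> {"method": "carry_out", "body": {
  "plan": [
    {"rot": [0,0,0],"xyz": [-0.007,0,0],"grip": 220},
    {"rot": [0,0,0],"xyz": [-0.014,0.001,0],"grip": 220},
    {"rot": [0,0,0],"xyz": [-0.02,0.001,0],"grip": 220},
    {"rot": [0,0,0],"xyz": [-0.025,0.002,0],"grip": 220},
    {"rot": [0,0,0],"xyz": [-0.03,0.002,0],"grip": 220},
    {"rot": [0,0,0],"xyz": [-0.033,0.002,0],"grip": 220},
    {"rot": [0,0,0],"xyz": [-0.035,0.002,0],"grip": 220},
    {"rot": [0,0,0],"xyz": [-0.035,0.002,0],"grip": 220}
  ]
}}

```text
clock: 7.02
tool_pos: [0.5379, -0.0552, 0.011]
eef_rot: [0.796, 0.605, -0.0, 0.0]
contact_force: [0.4, 0.5, -0.4]
opening: 0.134
finger_force: 0.0
```

>>> {"method": "carry_out", "body": {
  "plan": [
    {"rot": [0,0,0],"xyz": [0,0,0],"grip": 220},
    {"rot": [0,0,0],"xyz": [0.01,0,0],"grip": 220},
    {"rot": [0,0,0],"xyz": [0.03,0,0],"grip": 220},
    {"rot": [0,0,0],"xyz": [0.05,0,0],"grip": 220},
    {"rot": [0,0,0],"xyz": [0.05,0,-0.04],"grip": 220},
    {"rot": [0,0,0],"xyz": [0.05,0,-0.08],"grip": 220},
    {"rot": [0,0,0],"xyz": [0.08,0,-0.12],"grip": 220},
    {"rot": [0,0,0],"xyz": [0.12,0,-0.14],"grip": 220}
  ]
}}

```text
clock: 7.68
tool_pos: [0.5682, 0.0499, 0.1485]
eef_rot: [0.798, 0.603, -0.0, 0.001]
contact_force: [0.8, 0.4, -0.6]
opening: 0.135
finger_force: 0.0
```

>>> {"method": "carry_out", "body": {
  "plan": [
    {"rot": [0,0,0],"xyz": [0.04,0,-0.02],"grip": 220},
    {"rot": [0,0,0],"xyz": [0.08,0,-0.04],"grip": 220},
    {"rot": [0,0,0],"xyz": [0.08,0,-0.04],"grip": 220},
    {"rot": [0,0,0],"xyz": [0.08,0,-0.04],"grip": 220},
    {"rot": [0,0,0],"xyz": [0.08,0,-0.04],"grip": 220}
  ]
}}

```text
clock: 8.1
tool_pos: [0.5883, 0.1295, 0.1852]
eef_rot: [0.795, 0.606, -0.001, 0.0]
contact_force: [-0.3, -0.4, 0.3]
opening: 0.139
finger_force: 0.0
```

Run:
```python
from h import *
go(*D(-.041,-.0955),.010)
save('side','side5.png')
b=cv2.imread('pics/side5.png')[175:265,250:370]
cv2.imwrite('pics/s5c.png',cv2.resize(b,(800,600),interpolation=3))
```

```text
t 8.1 pos [0.5883 0.1295 0.1852] F [-0.3 -0.4  0.3] open 0.139
xyz [-0.1962  0.0008  0.1754] rot [-0.     0.001  0.001]
```

View pics/s5c.png

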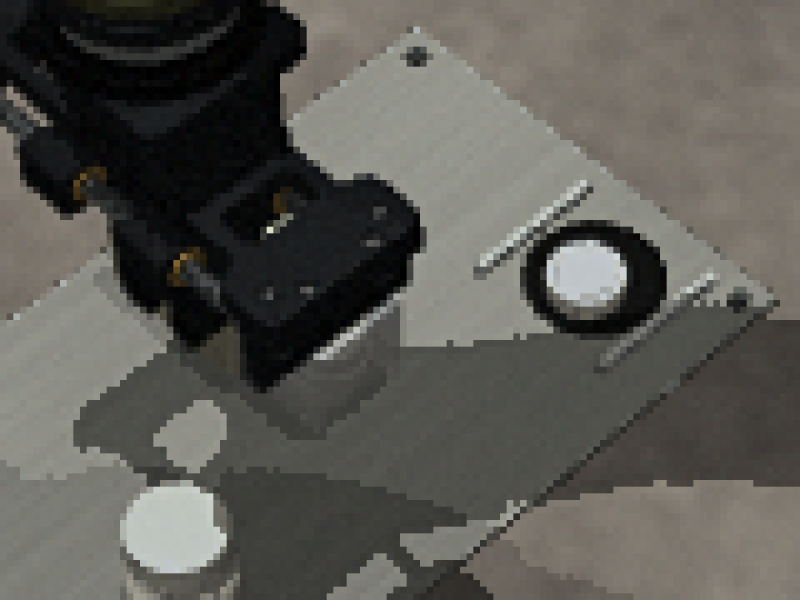

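The cap lies on the pad: its top is centred at (587,274), the pad at (597,278). The jar is unmoved. Measuring the offset.

Run:
```python
from h import *
p=r.camera_params('side')
def px(U,V,z):
    s=20/3;u=(U+.5)/s-.5+250;v=(V+.5)/s-.5+175
    d=R.from_quat(p['attitude']).apply([(u-p['cx'])/p['fx'],(v-p['cy'])/p['fy'],1]);o=p['position'];return (o+d*(z-o[2])/d[2])[:2]
e=px(587,273,.017)-px(597,279,.005)
c,n=np.cos(-.2697),np.sin(-.2697);print('cap-pad disp',c*e[0]+n*e[1],-n*e[0]+c*e[1])
```

```text
cap-pad disp -0.000997470467967872 0.007846541166941015
```

```bash
python3 -c "
from h import *
print(r.finish_job())"
```

```text
the job is handed in; nothing more can be done
None
```

I pressed the plunger fully once and let it back up, pushed the ejected cap onto the pad, backed away and handed the job in; the cap's centre measured about 8 mm from the pad's (limit 14 mm, reading good to about 2 mm), the jar looked unmoved, and I did not re-check the bottle or mouse or see the judge's result.

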